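Test-spin the plating turntable and brake it on its mark

ROBOT

A 6-joint arm with a two-finger parallel gripper is mounted at the origin on a cart in front of the work surface, level with it; the furniture and walls round the work are solid. World frame = base frame: x ahead of the robot, y to its left, z up, the work surface at z = 0. Lengths are in m, angles in rad, forces in N, time in s.
With the tool pointing down it reaches from about 0.25 to 0.725 m from the base axis. Payload 4 kg.
Tool frame: the origin (TCP) lies between the finger pads; the fingertips stand 11 mm ahead of it and the grasp point (between the pads) lies 8 mm behind it (tcp_to_tips is the z of the fingertips in the tool frame, in m); z points along the fingers, y is the direction in which the jaws open and shut (so a half turn about z gives the same grasp; the last joint's range is limited). The gripper opens to 85 mm and grips with 20 to 120 N. Pads are 22 mm wide; open, the fingers measure 114 mm over their backs; the gripper's body (76 mm by 85 mm) begins 54 mm behind the grasp point. The pads swing forward as they close: fully open they stand 13 mm farther back than shut.
Start: joints at [-1.137, 0.241, 0.005, 1.335, 0, 1.571], TCP at [0.21, -0.454, 0.242] pointing down, gripper open.
Joint ranges: [-2.72, 2.72], [-1.05, 1.87], [-1.09, 1.28], [-1.99, 2.15], [-1.42, 1.44], [-3.14, 3.14]. Speed limits (rad/s): [2.79, 2.79, 3.14, 3.14, 3.14, 3.14].

INTERFACE

Orientations are given as a unit quaternion [x, y, z, w].
In Python, from workcell import * gives the robot as it stands.
- The arm moves only by the tool move_arm, never from a script. Its argument "moves" is a list that holds one entry, the list of rows, each a list of 7 numbers: the shift along the world's x, y, z in units of 500 mm (1.0 is 500 mm), then the turn, a rotation vector about the world's x, y, z in units of 30 degrees (1.0 is 30 degrees), then the closure, from -1 (fully open) to 1 (shut), so that 0 is half open. A call has 1 to 8 rows; each row shifts and turns the pose as measured when the row begins; what a row does not reach is not made up. A row lasts 1/12 s, in which the tool goes at most 41.7 mm and 7.16 degrees, less where a joint would pass 70% of its speed; a pose out of reach is approached as far as the arm can. A call with a number of a shift or a turn outside -1 to 1 is refused whole. A call with a gripper value outside its range is refused whole. The fingers move at their own pace and stop on an object; the grip force is fixed at half the most. Time passes only in rows, so rows that do not move let the fingers close. It gives the time, the measured TCP pose, the force and the opening at its end, in the units of the state.
- get_obs(): the state, without advancing time (a new reading comes with each control period).
- camera(name): name is "side" or "top"; returns a dict with "pixels" (384x512x3 uint8, red, green, blue), "range_z" (384x512 float32, m along the optical axis (not along the pixel's ray), 0 where there is no reading), "fx", "fy", "cx", "cy" (pixels), "extrinsics" (4x4, takes a point from camera to world coordinates). Camera axes: x right, y down, z forward; pixel columns grow to the right and rows downward; lengths in m; the calibration is good to about 2 mm. A picture is of the moment at which its call begins.
- job_done(): hands the job in, once; it reports no verdict.
The state is a dict: "clock": time; "joint_pos": joint angles; "joint_vel": joint speeds; "tau": joint torques, N m; "eef_pos": TCP position; "tool_rot": TCP orientation; "ft_force": force on the tool from outside, world axes, zero at the start; "ft_torque": the same for the moment, N m; "grip_width": finger opening in m.
Only numpy, scipy, OpenCV 4.12 (cv2) and the standard library are available. Lean on these libraries where they do the work, as an engineer would, in place of code of your own. Each camera call takes 0.05 s, during which the arm holds its last target.

TASK

Give the plating turntable a test spin with closed fingertips, gripping nothing: flick its upright white fin once, so that the disc runs anticlockwise seen from above, and let it coast untouched until its red mark has gone past the green sector at least twice. On a later round, once it has slowed down and just as the red mark comes up to the green sector, brake the disc with a fingertip pressed on its black rubber rim so that it stops with the mark in the green. Finish still holding it there with the fingertip, and leave the petri dish, the beaker and the jar where they stand.

Things in the scene. Friction and masses are not known exactly. Their poses are not given: they have to be found in the camera images.
- spindle (a joint): turning angle of the disc about its vertical axis, rad; grows anticlockwise seen from above and counts on without wrapping. The red mark is at the middle of the green sector at 0, 6.283, 12.566, ...; it starts between -2.6 and -1.0, so the mark first comes to the green at 0. A fingertip pressed on the rim stops the disc at once.
- hub (a point): centre of the disc, on its axis, at the height of the top of the rubber rim (46 mm above the worktop). The disc is bare aluminium, 130 mm across, its flat top 44 mm above the worktop, with a steel cap 4 mm high and 22 mm across in its middle. It turns on a grey drum foot, 154 mm across, 27 mm high, fixed to the worktop.
- home (a point): middle of the green sector, 66 mm from the axis and at the height of the top of the rubber rim (a fixed point; the mark's point coincides with it when they line up). The green sector is painted on the foot's top just outside the disc, 30 degrees wide (15 degrees to each side).
- mark (a point): the red mark: a red stripe 10 mm wide across the rubber rim; this point is its outer end, 66 mm from the axis, at the top of the rim. It turns with the disc.
- fin (a point): centre of the white fin standing on the disc, 26 mm from the axis, exactly opposite the red mark. The fin is 20 mm long (radially, from 16 to 36 mm from the axis), 12 mm thick and 24 mm high; its top is 68 mm above the worktop. It turns with the disc: after the flick the finger must be out of its circle (36 mm about the axis) or above it before it comes round, within 0.6 s at 10 rad/s.
- disc: the turning disc with its rim and fin; origin on the axis at the disc's underside, 33 mm above the worktop. The bearing is very free: left alone the disc loses roughly 0.7 to 1.1 rad/s of its speed in every turn. A fingertip stroke through the fin at a mean 0.06 m/s leaves it at about 5 rad/s, at 0.12 m/s about 10 rad/s; it needs 4 rad/s for a good four turns
- rim: the black rubber rim on top of the disc: a flat ring between 46 and 65 mm from the axis, its top 46 mm above the worktop. The bearing is sprung: pressed from above, rim and disc begin to give at 2 to 4 N and then sink about 1 mm for every 2.5 N, to a stop at 5 mm; pressing the tip 2 to 3 mm down is enough to brake and hold; origin as the disc's
- fin_rear: the rear half of the fin (the side to push for an anticlockwise spin); origin as the disc's
- fin_front: the front half of the fin (the side that leads when the disc turns anticlockwise); origin as the disc's
- cord (a point): a point on a thin stiff grey cord of the room, fixed and not part of the job: it runs straight-ish through the air from the worktop at x 0.66, y 0.04 over x 0.57, y 0.09, z 0.16, this point, and x 0.28, y 0.31, z 0.92 to x 0.22, y 0.39, z 1.2. An arm coming from the left of it to the turntable must draw back close to its base to swing past
- dish: clear petri dish, 61 mm across and 13 mm high, loose, to be left alone; origin at the centre of its underside
- beaker: glass beaker, 52 mm across and 60 mm high, loose, to be left alone; origin at the centre of its underside
- jar: white sample jar with a red cap, 60 mm across and 85 mm high, loose, to be left alone; origin at the centre of its underside

How it is judged:
By the outcome, as a careful person would: the job done as asked, in the order asked, and still so for the second after the job is handed in, while the arm keeps its last pose, push and grip.
It also fails if it takes over 67 s, if anything falls off the work surface, if the arm or the gripper's body presses on something with over 40 N, if the wrist force passes 120 N, or if a joint passes its speed limit or range.

## Working session

There is one attempt and no reset: what is moved stays moved. The work goes in short steps, Python scripts to look and compute and a tool call to move; the robot and the scene stay as the last step left them, time stands still between calls to the robot, and variables do not carry over. Pictures are saved under pics/ and viewed, and the job is handed in when it is done.

Besides the shell and the picture viewer there is one more tool, called after ">>>" as a command line: name --argument value ..., lists and objects as JSON in quotes. move_arm: Moves the arm, as the interface text tells. Shifts and turns lie within -1 to 1; 1 stands for 500 mm of shift or 30 degrees of turn. Its arguments: {"type":"object","properties":{"moves":{"type":"array","items":{"type":"array","items":{"type":"array","items":{"type":"number"}}}}},"required":["moves"]}

```bash
ls; mkdir -p pics; python3 - <<'E'
from workcell import *
import cv2,numpy as np
o=get_obs();print({k:np.round(v,3).tolist() for k,v in o.items()})
for n in("top","side"):
    c=camera(n);cv2.imwrite(f"pics/{n}0.png",c["pixels"][:,:,::-1]);np.savez(f"{n}0.npz",**c)
    print(n,c["fx"],c["fy"],c["cx"],c["cy"],np.round(c["extrinsics"],3).tolist())
E
```

```text
pics
{'clock': 0.0, 'joint_pos': [-1.137, 0.241, 0.004, 1.335, 0.0, 1.571], 'joint_vel': [0.0, 0.001, 0.0, -0.0, 0.0, -0.0], 'tau': [0.0, -37.232, 25.241, 0.017, 0.0, 0.0], 'eef_pos': [0.21, -0.453, 0.241], 'tool_rot': [0.977, 0.215, -0.0, -0.001], 'ft_force': [-0.204, 0.069, -0.401], 'ft_torque': [-0.009, 0.035, -0.031], 'grip_width': 0.085}
top 448.3292086264641 448.3292086264641 258.05158540878216 193.0738791992954 [[0.014, -0.996, 0.087, 0.387], [-1.0, -0.014, 0.004, -0.144], [-0.003, -0.087, -0.996, 1.452], [0.0, 0.0, 0.0, 1.0]]
side 381.38378486098304 381.38378486098304 256.06325069821065 180.6572527795248 [[0.925, -0.136, 0.356, 0.08], [-0.38, -0.395, 0.837, -1.099], [0.027, -0.909, -0.416, 0.76], [0.0, 0.0, 0.0, 1.0]]
```

View pics/top0.png

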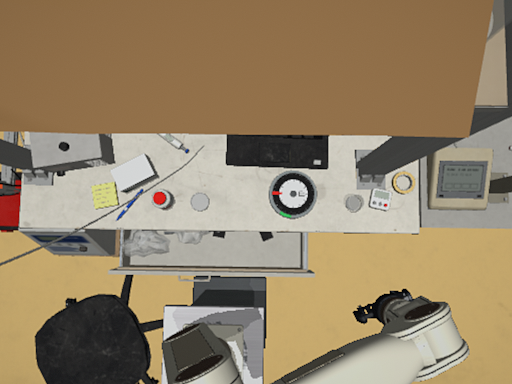

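View pics/side0.png

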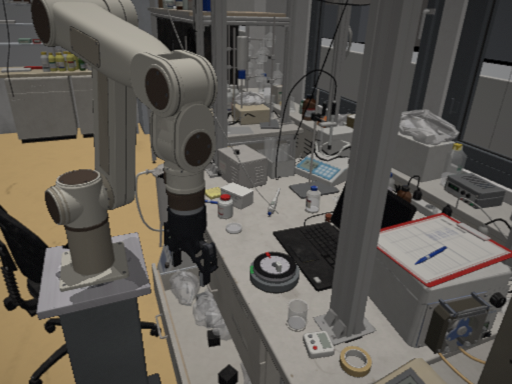

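```bash
cat > h.py <<'E'
import numpy as np,cv2
def ray(c,u,v,z):
    T=c["extrinsics"];d=T[:3,:3]@np.array([(u-c["cx"])/c["fx"],(v-c["cy"])/c["fy"],1.]);o=T[:3,3]
    return o+d*(z-o[2])/d[2]
def proj(c,p):
    T=c["extrinsics"];q=T[:3,:3].T@(np.asarray(p)-T[:3,3]);return c["fx"]*q[0]/q[2]+c["cx"],c["fy"]*q[1]/q[2]+c["cy"],q[2]
E
python3 - <<'E'
from h import *
c=np.load("top0.npz");p=c["pixels"]
r=p[160:230,255:330]
big=cv2.resize(r[:,:,::-1],None,fx=8,fy=8,interpolation=cv2.INTER_NEAREST)
cv2.imwrite("pics/topz.png",big)
d=c["range_z"]
s=np.load("side0.npz")
cv2.imwrite("pics/sidez.png",cv2.resize(s["pixels"][235:335,225:345][:,:,::-1],None,fx=6,fy=6,interpolation=cv2.INTER_NEAREST))
hsv=cv2.cvtColor(p,cv2.COLOR_RGB2HSV).astype(int);
H,S,V=hsv[...,0],hsv[...,1],hsv[...,2]
sub=np.zeros(H.shape,bool);sub[160:230,260:325]=1
red=sub&((H<8)|(H>172))&(S>120);gr=sub&(H>40)&(H<90)&(S>100);wh=sub&(V>200)&(S<25)
for n,m,z in(("red",red,.046),("green",gr,.027),("white",wh,.068)):
    v,u=np.nonzero(m);print(n,len(u),u.mean(),v.mean(),ray(c,u.mean(),v.mean(),z))
for u,v in((293,194),(160,198),(200,202),(353,203),(258,130),(258,60),(380,150)):
    z=d[v,u];print(u,v,z,(c["extrinsics"]@np.array([(u-c["cx"])/c["fx"]*z,(v-c["cy"])/c["fy"]*z,z,1]))[:3])
E
```

```text
red 30 275.6 192.6 [ 0.51160653 -0.19252313  0.046     ]
green 42 285.0 214.4047619047619 [ 0.44418857 -0.22380411  0.027     ]
white 2176 291.1875 204.2844669117647 [ 0.47408797 -0.24032644  0.068     ]
293 194 1.4051313 [ 0.50749715 -0.24690645  0.05138922]
160 198 1.3717512 [0.48656583 0.16226986 0.0849056 ]
200 202 1.4387306 [0.48049014 0.04867405 0.01663669]
353 203 1.4532421 [ 4.85368915e-01 -4.45321682e-01  2.85477160e-04]
258 130 0.31612036 [ 0.4587869  -0.14153114  1.14075527]
258 60 0.29782003 [ 0.50095785 -0.14099473  1.1627935 ]
380 150 1.1714664 [ 0.60528756 -0.45540751  0.29350735]
```

View pics/topz.png

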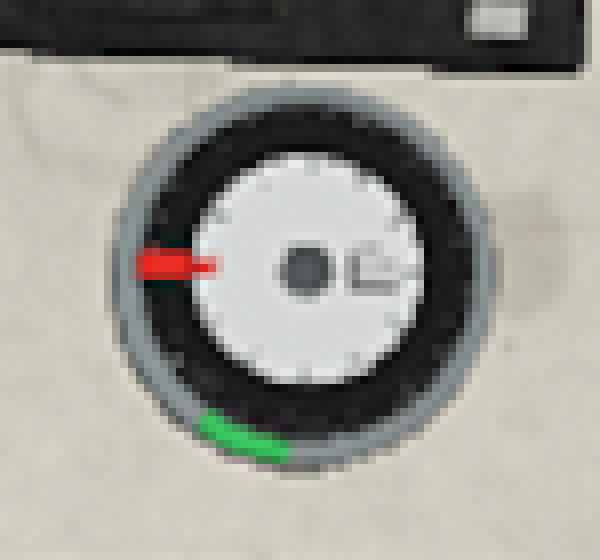

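View pics/sidez.png

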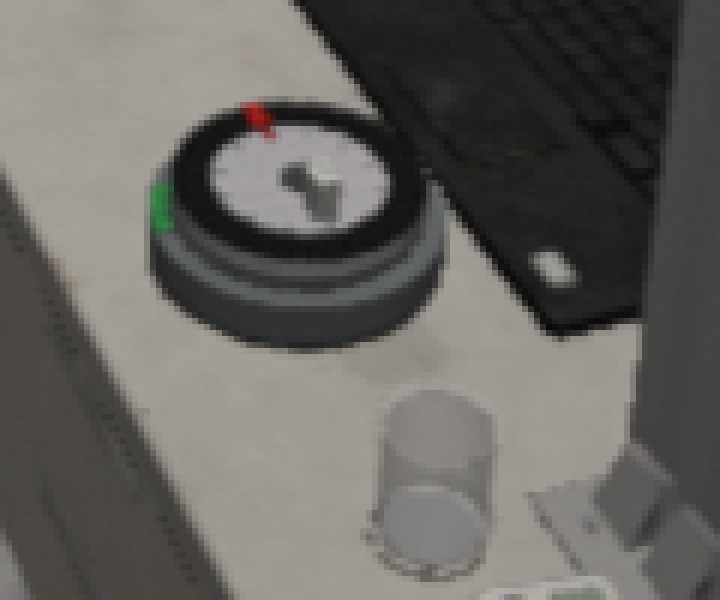

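```bash
cat >> h.py <<'E'
def masks(c,hub,R=.075):
    """red-mark and green pixels near the disc -> angles about hub"""
    p=c["pixels"];h=cv2.cvtColor(p,cv2.COLOR_RGB2HSV).astype(int);H,S,V=h[...,0],h[...,1],h[...,2]
    out={}
    for n,m,z in(("red",((H<8)|(H>172))&(S>130)&(V>80),.046),("green",(H>40)&(H<90)&(S>100),.027)):
        v,u=np.nonzero(m);
        if len(u)==0: out[n]=(0,None,None,None);continue
        P=np.array([ray(c,a,b,z)[:2] for a,b in zip(u,v)])-hub[:2];k=np.hypot(*P.T)<R+.01
        P=P[k]
        if len(P)==0: out[n]=(0,None,None,None);continue
        q=P.mean(0);out[n]=(len(P),np.degrees(np.arctan2(q[1],q[0])),np.hypot(*q),q)
    return out
E
python3 - <<'E'
from h import *
hub0=np.array([.505,-.247,.046])
for n in("top","side"):
    c=np.load(n+"0.npz");c={k:c[k] for k in c.files};p=c["pixels"]
    g=p.max(2).astype(int)
    u0,v0,_=proj(c,hub0);print(n,"hub0 px",u0,v0)
    # bright disc top inside the rim: (radius 46, z .044)
    h=cv2.cvtColor(p,cv2.COLOR_RGB2HSV)
    M=np.zeros(g.shape,np.uint8);cv2.circle(M,(int(u0),int(v0)),40,1,-1)
    dark=((g<60)&(M>0)).astype(np.uint8)
    # keep dark comps fitting: fit outer hull of the dark component ring
    br=((g>130)&(h[...,1]<40)&(M>0)).astype(np.uint8)
    nl,lab,st,ce=cv2.connectedComponentsWithStats(br,connectivity=4)
    b=[i for i in range(1,nl) if lab[int(v0)-3:int(v0)+4,int(u0)-8:int(u0)+9].ravel().tolist().count(i)>10]
    print(b,[st[i].tolist() for i in b])
    for i in b:
        cn,_=cv2.findContours((lab==i).astype(np.uint8),cv2.RETR_EXTERNAL,cv2.CHAIN_APPROX_NONE)
        cc=max(cn,key=len);cc=cv2.convexHull(cc);e=cv2.fitEllipse(cc);print("ell",e,ray(c,*e[0],.044))
    print(masks(c,hub0))
E
```

```text
top hub0 px 292.89609703559944 194.93629291580623
[3] [[279, 179, 29, 29, 611]]
ell ((292.9118347167969, 193.25872802734375), (28.345190048217773, 28.75946617126465), 116.88440704345703) [ 0.51047267 -0.24715575  0.044     ]
{'red': (30, np.float64(83.08469825217365), np.float64(0.054876244635263347), array([0.00660721, 0.05447703])), 'green': (42, np.float64(159.1189167656963), np.float64(0.06508456173548807), array([-0.06080995,  0.02319806]))}
side hub0 px 272.5351465653668 264.30091910382527
[2] [[261, 256, 28, 18, 326]]
ell ((274.487060546875, 264.44793701171875), (17.067291259765625, 28.2288818359375), 94.53621673583984) [ 0.51149278 -0.2473484   0.044     ]
{'red': (14, np.float64(82.8553237038201), np.float64(0.054039731758233955), array([0.0067212 , 0.05362013])), 'green': (23, np.float64(161.0166384112905), np.float64(0.06392235327762848), array([-0.06044581,  0.02079353]))}
```

>>> move_arm --moves '[[[0.06,0.04,0,0,0,-0.11,1],[0.06,0.045,0,0,0,-0.11,1],[0.06,0.045,0,0,0,-0.11,1],[0.06,0.045,0,0,0,-0.11,1],[0.06,0.045,0,0,0,-0.11,1],[0.06,0.045,0,0,0,-0.11,1],[0.06,0.045,0,0,0,-0.11,1],[0.06,0.045,0,0,0,-0.11,1]]]'

```text
clock: 0.77
eef_pos: [0.4503, -0.2711, 0.2375]
tool_rot: [0.999, -0.034, -0.003, -0.003]
ft_force: [-0.3, -1.0, -0.6]
grip_width: -0.0002
```

>>> move_arm --moves '[[[0.0,-0.006,-0.06,0,0,0.13,1],[0.0,0,-0.06,0,0,0,1],[0,0,-0.06,0,0,0,1],[0,0,-0.06,0,0,0,1],[0,0,0,0,0,0,1]]]'

```text
clock: 1.18
eef_pos: [0.4589, -0.2661, 0.1136]
tool_rot: [1.0, 0.009, -0.0, -0.003]
ft_force: [-1.1, 0.5, 0.0]
grip_width: 0.0001
```

```bash
python3 - <<'E'
from workcell import *
from h import *
o=get_obs();print({k:np.round(v,4).tolist() for k,v in o.items()})
for n in("top","side"):
    c=camera(n);cv2.imwrite(f"pics/{n}1.png",c["pixels"][:,:,::-1]);print(masks(c,[.511,-.247]))
    if n=="side":cv2.imwrite("pics/side1z.png",cv2.resize(c["pixels"][215:335,215:365][:,:,::-1],None,fx=5,fy=5,interpolation=cv2.INTER_NEAREST))
E
```

```text
{'clock': 1.1833, 'joint_pos': [-0.5279, 0.3929, -0.1309, 1.0502, 0.0045, 2.5964], 'joint_vel': [0.0096, -0.0359, 0.0595, 0.0726, -0.0012, -0.0001], 'tau': [0.1221, -44.3152, 25.3803, -1.4939, 0.0297, -0.0001], 'eef_pos': [0.4589, -0.2661, 0.1136], 'tool_rot': [1.0, 0.0086, -0.0003, -0.0028], 'ft_force': [-1.1303, 0.4611, 0.0332], 'ft_torque': [0.0231, 0.0746, -0.0173], 'grip_width': 0.0001}
{'red': (30, np.float64(89.36140058777), np.float64(0.05448041604350809), array([0.00060721, 0.05447703])), 'green': (20, np.float64(153.19592181372184), np.float64(0.07088458476583721), array([-0.0632683 ,  0.03196477]))}
{'red': (11, np.float64(88.10911879245486), np.float64(0.052137258463735195), array([0.00172033, 0.05210887])), 'green': (20, np.float64(162.4395691837142), np.float64(0.06940527869034789), array([-0.06617094,  0.02094037]))}
```

View pics/side1z.png

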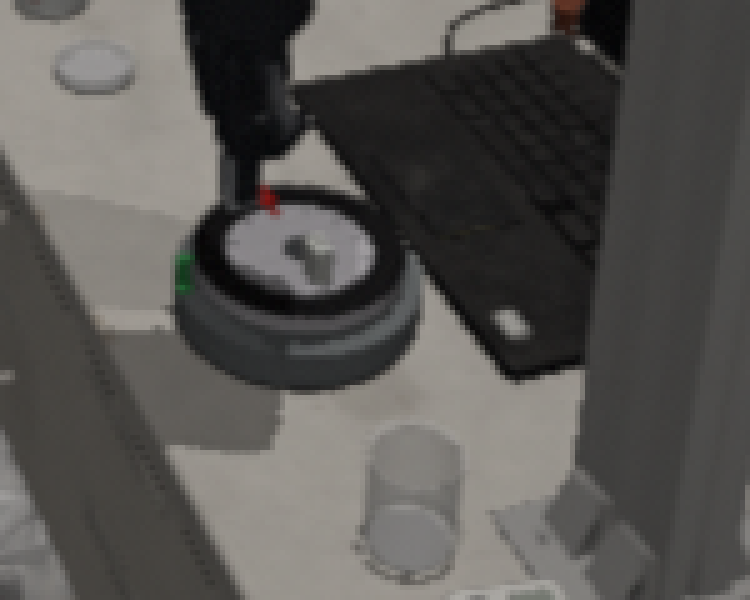

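View pics/top1.png

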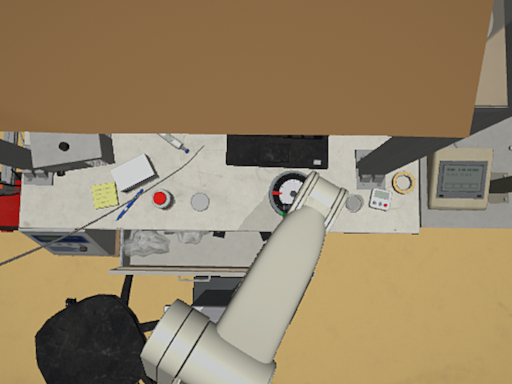

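>>> move_arm --moves '[[[0.0,-0.018,-0.046,0,0,0,1],[0.0,0,-0.045,0,0,0,1],[0,0,0,0,0,0,1],[0,0,0,0,0,0,1]]]'

```text
clock: 1.62
eef_pos: [0.4676, -0.282, 0.0823]
tool_rot: [1.0, 0.008, 0.01, 0.004]
ft_force: [-0.0, -0.7, -0.0]
grip_width: -0.0
```

```bash
python3 - <<'E'
from workcell import *
from h import *
o=get_obs();print(o["eef_pos"],o["ft_force"])
c=camera("side");cv2.imwrite("pics/side2z.png",cv2.resize(c["pixels"][215:335,215:365][:,:,::-1],None,fx=5,fy=5,interpolation=cv2.INTER_NEAREST))
print(proj(c,o["eef_pos"]+[0,0,-.011]),masks(c,[.511,-.247]))
E
```

```text
[ 0.46763353 -0.28197011  0.08229465] [-0.01779427 -0.65778119 -0.03979723]
(np.float64(266.24031358351857), np.float64(266.8908133598415), np.float64(1.1083694462938827)) {'red': (0, None, None, None), 'green': (23, np.float64(162.088147119441), np.float64(0.06997697125506185), array([-0.06658524,  0.02152166]))}
```

View pics/side2z.png

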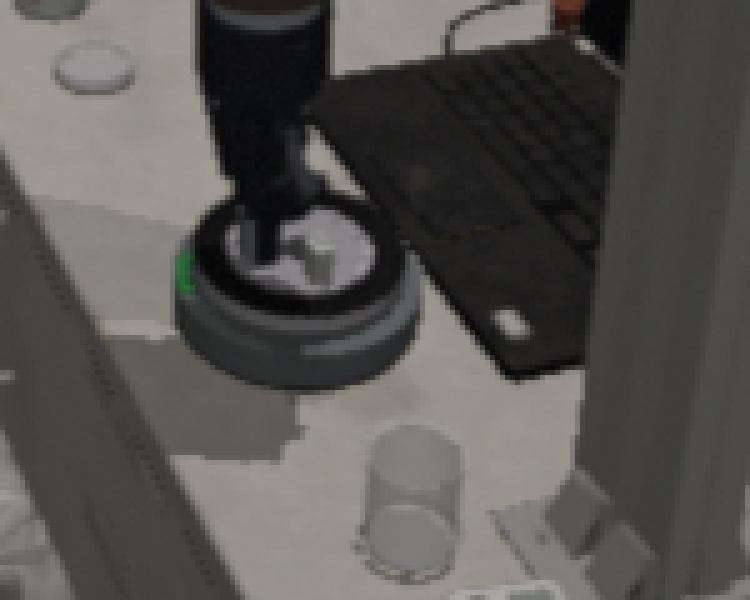

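>>> move_arm --moves '[[[-0.014,0.014,-0.015,0.015,0.038,0,1],[0,0,-0.014,0,0,0,1],[0,0,0,0,0,0,1],[0,0,0,0,0,0,1]]]'

```text
clock: 2.0
eef_pos: [0.4631, -0.2762, 0.0731]
tool_rot: [1.0, 0.008, 0.004, 0.002]
ft_force: [0.4, 1.1, -0.2]
grip_width: 0.0
```

>>> move_arm --moves '[[[-0.004,0.002,-0.012,0.004,0.014,0,1],[0,0,0,0,0,0,1],[0,0,0,0,0,0,1]]]'

```text
clock: 2.25
eef_pos: [0.4615, -0.2752, 0.0675]
tool_rot: [1.0, 0.008, 0.0, 0.001]
ft_force: [-0.5, 0.0, 0.1]
grip_width: -0.0001
```

>>> move_arm --moves '[[[0.02,0,0,0,0,0,1],[0.02,0,0,0,0,0,1],[0.02,0,0,0,0,0,1],[0.02,0,0,0,0,0,1],[0.02,0,0,0,0,0,1],[0.02,0,0,0,0,0,1],[0,0,0.08,0,0,0,1],[0,0.02,0.07,0,0,0,1]]]'

```text
clock: 2.92
eef_pos: [0.5235, -0.2636, 0.1332]
tool_rot: [1.0, 0.007, -0.009, -0.003]
ft_force: [1.2, -0.9, 1.8]
grip_width: -0.0002
```

```bash
cat > trk.py <<'E'
from workcell import *
from h import *
def look(cams,tag=None):
    for n in cams:
        t=get_obs()["clock"];c=camera(n);m=masks(c,[.511,-.247])["red"]
        print(n,round(t,3),m[0],None if m[1] is None else (round(m[1]-160.7,1),round(m[2],4)))
        if tag:
            x=(265,150) if n=="top" else (215,215)
            cv2.imwrite(f"pics/{n}{tag}.png",cv2.resize(c["pixels"][215:335,215:365] if n=="side" else c["pixels"][145:245,235:355],None,fx=5,fy=5,interpolation=cv2.INTER_NEAREST)[:,:,::-1])
E
python3 - <<'E'
from trk import *
look(["side","top","side","top"],"3")
o=get_obs();print(o["eef_pos"],o["tool_rot"],o["ft_force"])
E
```

```text
side 2.917 11 (np.float64(-283.4), np.float64(0.0532))
top 2.967 0 None
side 3.017 10 (np.float64(-245.3), np.float64(0.0536))
top 3.067 0 None
[ 0.52391472 -0.26276735  0.13429544] [ 0.9999421   0.00785618 -0.0071031  -0.00190551] [ 0.16453151 -0.09404461 -0.50124134]
```

View pics/side3.png

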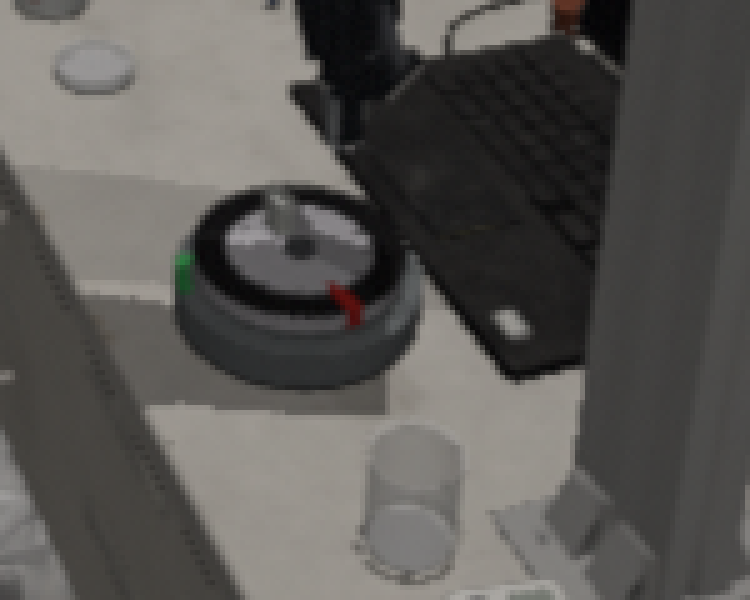

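View pics/top3.png

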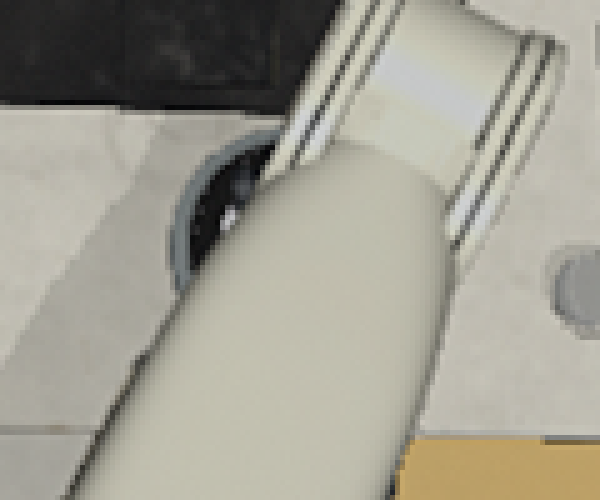

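>>> move_arm --moves '[[[-0.01,0.05,0,-0.007,-0.027,0,1],[-0.01,0.05,0,0,0,0,1],[-0.004,0.046,0,0,0,0,1],[0,0,-0.02,0,0,0,1],[0,0,-0.02,0,0,0,1],[0,0,0,0,0,0,1]]]'

```text
clock: 3.62
eef_pos: [0.5092, -0.1868, 0.106]
tool_rot: [1.0, 0.007, -0.004, -0.001]
ft_force: [-0.4, 0.3, -0.9]
grip_width: -0.0003
```

```bash
python3 - <<'E'
from trk import *
look(["side","top","side"],"4")
o=get_obs();print(o["eef_pos"],o["tool_rot"],o["ft_force"])
E
```

```text
side 3.617 7 (np.float64(-31.9), np.float64(0.0537))
top 3.667 0 None
side 3.717 12 (np.float64(2.3), np.float64(0.0541))
[ 0.51073044 -0.18814635  0.1082306 ] [ 9.99978653e-01  6.05177590e-03 -2.35947612e-03 -7.09227316e-04] [ 0.05122575 -0.73644455 -0.53847729]
```

View pics/side4.png

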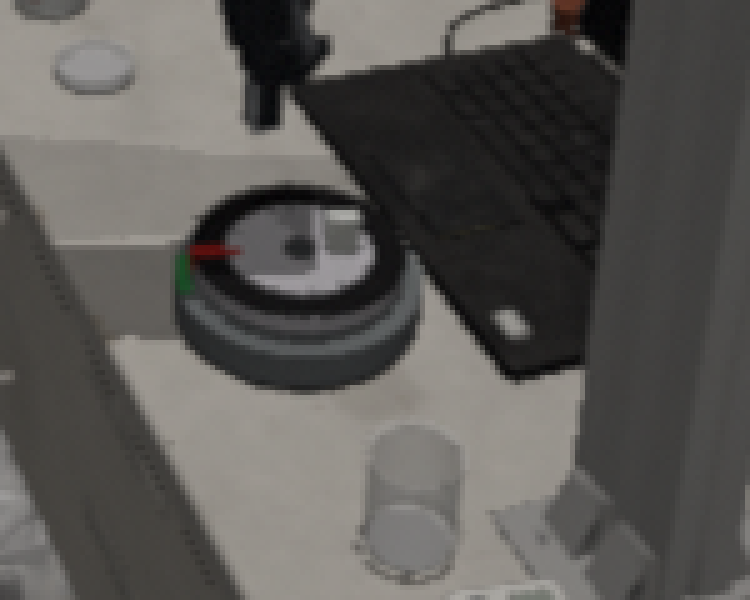

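>>> move_arm --moves '[[[0,0,-0.026,0,0,0,1],[0,0,-0.026,0,0,0,1],[0,0,-0.018,0,0,0,1],[0,0,0,0,0,0,1],[0,0,0,0,0,0,1]]]'

```text
clock: 4.18
eef_pos: [0.5135, -0.1922, 0.074]
tool_rot: [1.0, 0.004, 0.0, 0.001]
ft_force: [0.6, -0.2, 0.5]
grip_width: 0.0002
```

```bash
python3 - <<'E'
from trk import *
look(["side","side"],"5")
o=get_obs();print(o["eef_pos"],o["tool_rot"],o["ft_force"])
E
```

```text
side 4.183 17 (np.float64(-200.7), np.float64(0.0563))
side 4.233 15 (np.float64(-184.3), np.float64(0.0562))
[ 0.51355783 -0.19205105  0.07433896] [9.99992423e-01 3.80113750e-03 5.88036649e-04 5.99213611e-04] [ 0.604137   -0.24883671 -0.09597816]
```

View pics/side5.png

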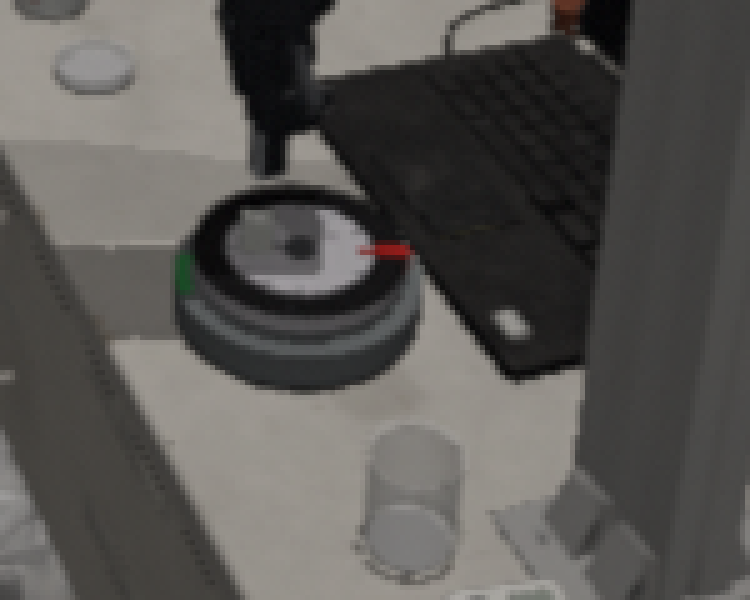

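>>> move_arm --moves '[[[-0.004,0.008,-0.012,0,0,0,1],[0,0,0,0,0,0,1],[0,0,0,0,0,0,1]]]'

```text
clock: 4.53
eef_pos: [0.5126, -0.1883, 0.0695]
tool_rot: [1.0, 0.004, 0.002, 0.001]
ft_force: [-0.5, -0.7, 0.6]
grip_width: -0.0
```

```bash
python3 - <<'E'
from trk import *
look(["side"],"6")
o=get_obs();print(o["eef_pos"],o["tool_rot"],o["ft_force"])
E
```

```text
side 4.533 0 None
[ 0.51230102 -0.18818055  0.06937398] [9.99991452e-01 3.57992046e-03 1.83736266e-03 9.50659678e-04] [-0.11194449  0.52206621 -0.55702879]
```

>>> move_arm --moves '[[[-0.001,0,-0.009,0,0,0,1],[0,0,0,0,0,0,1],[0,0,0,0,0,0,1]]]'

```text
clock: 4.83
eef_pos: [0.5121, -0.188, 0.0651]
tool_rot: [1.0, 0.004, 0.002, 0.001]
ft_force: [-0.5, 0.2, -0.0]
grip_width: 0.0003
```

```bash
python3 - <<'E'
from trk import *
look(["side","side"],"7")
o=get_obs();print(o["eef_pos"],o["tool_rot"],o["ft_force"])
E
```

```text
side 4.833 10 (np.float64(2.2), np.float64(0.0552))
side 4.883 12 (np.float64(17.3), np.float64(0.0564))
[ 0.51195947 -0.18802437  0.06499971] [0.99998979 0.00380198 0.002171   0.00111494] [-0.89440742  0.02365484  0.00674846]
```

View pics/side7.png

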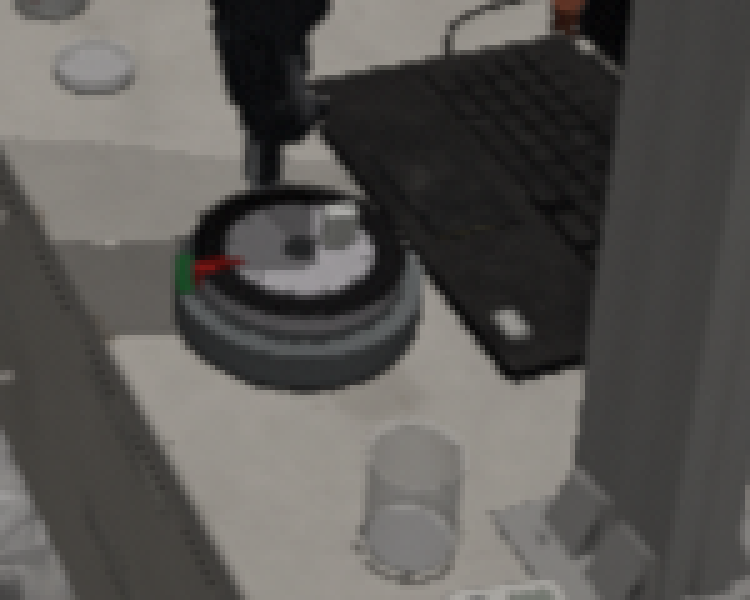

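```bash
cat > fit.py <<'E'
from trk import *
import json,os,sys
from scipy.optimize import least_squares
F="data.json"
def run(n):
    D=json.load(open(F)) if os.path.exists(F) else [[2.917,76.6],[3.017,114.7],[3.617,328.1],[3.717,362.3],[4.183,519.3],[4.233,535.7],[4.833,722.2],[4.883,737.3]]
    f=lambda p,t:p[0]+p[1]/p[2]*(1-np.exp(-p[2]*(t-t0)))-p[3]*(t-t0)**2
    for i in range(n+1):
        t0=2.917;A=np.array(D)
        r=least_squares(lambda p:np.r_[(f(p,A[:,0])-A[:,1])/2,(p[2]-.13)/.05,p[3]/3.],[76,380,.12,0])
        if i==n:break
        t=get_obs()["clock"];c=camera("side");m=masks(c,[.511,-.247])["red"]
        if m[0]>=6:
            a=m[1]-160.7;e=f(r.x,t);D.append([t,a+360*round((e-a)/360)])
    json.dump(D,open(F,"w"))
    p=r.x;now=get_obs()["clock"];w=lambda t:(f(p,t+.01)-f(p,t))/.01
    print("par",np.round(p,3),"rms",np.sqrt(np.mean((f(p,A[:,0])-A[:,1])[-40:]**2)),"now",now,"th",f(p,now),"w deg/s",w(now))
    ts=np.arange(now,now+14,.005);th=f(p,ts)
    for k in range(2,12):
        if th.min()<360*k<th.max():
            t=ts[np.argmax(th>=360*k)];print(k,"pass",round(t,3),"in",round(t-now,3),"w rad/s",np.radians(w(t)))
    o=get_obs();print(np.round(o["eef_pos"],4),np.round(o["ft_force"],2))
if __name__=="__main__": run(int(sys.argv[1]))
E
python3 fit.py 60
```

```text
par [7.6578e+01 3.7513e+02 1.1200e-01 3.0000e-01] rms 0.559407392296594 now 7.9333 th 1508.8697101408932 w deg/s 210.8088229596433
5 pass 9.443 in 1.51 w rad/s 3.0830679062363755
6 pass 11.773 in 3.84 w rad/s 2.335068017759651
7 pass 15.033 in 7.1 w rad/s 1.5584940645985181
8 pass 20.828 in 12.895 w rad/s 0.6932136755368424
[ 0.5121 -0.1881  0.0651] [-0.34  0.22  0.26]
```

>>> move_arm --moves '[[[-0.001,0,-0.006,0,0,0,1],[0,0,0,0,0,0,1]]]'

```text
clock: 8.1
eef_pos: [0.5116, -0.1881, 0.0619]
tool_rot: [1.0, 0.004, 0.002, 0.001]
ft_force: [-0.3, 0.3, -1.5]
grip_width: 0.0003
```

```bash
python3 fit.py 110
```

```text
par [7.66160e+01 3.74971e+02 1.11000e-01 3.43000e-01] rms 0.4246972614474713 now 13.6 th 2379.776245704558 w deg/s 106.69923307964382
7 pass 15.04 in 1.44 w rad/s 1.5501161411894595
8 pass 20.95 in 7.35 w rad/s 0.6618939030814939
[ 0.5121 -0.1883  0.0625] [ 0.33 -0.61 -0.31]
```

```bash
python3 fit.py 27
```

```text
par [7.68480e+01 3.74692e+02 1.11000e-01 3.85000e-01] rms 0.4892006881102842 now 14.95 th 2511.4400518423486 w deg/s 89.46183083035066
7 pass 15.05 in 0.1 w rad/s 1.5410730380277557
8 pass 21.09 in 6.14 w rad/s 0.6284343138941895
[ 0.5121 -0.1882  0.0625] [ 0.24  0.25 -0.09]
```

>>> move_arm --moves '[[[0,0,-0.018,0,0,0,1],[0,0,-0.004,0,0,0,1]]]'

```text
clock: 15.12
eef_pos: [0.5137, -0.1887, 0.0527]
tool_rot: [1.0, 0.004, 0.005, 0.002]
ft_force: [-0.6, -0.2, 9.2]
grip_width: -0.0002
```

```bash
python3 - <<'E'
from trk import *
look(["side","side"],"8")
o=get_obs();print(o["clock"],o["eef_pos"],o["tool_rot"],o["ft_force"])
E
```

```text
side 15.117 13 (np.float64(2.9), np.float64(0.0534))
side 15.167 8 (np.float64(0.3), np.float64(0.0541))
15.2167 [ 0.51459549 -0.18872847  0.05375193] [0.99997317 0.0038744  0.00590766 0.00193751] [-1.01409179  1.41566663  8.93072027]
```

View pics/side8.png

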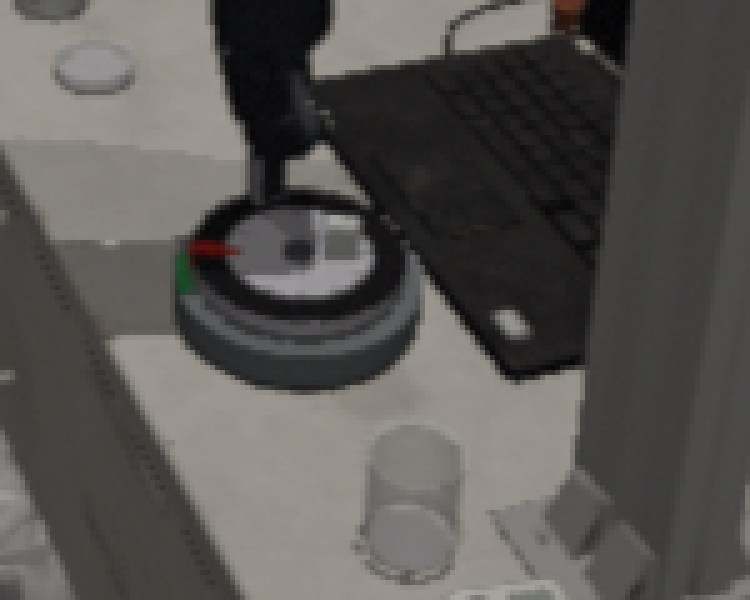

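```bash
python3 - <<'E'
from trk import *
for i in range(3):
    look(["side"]*5)
    o=get_obs();print(o["clock"],np.round(o["eef_pos"],4),np.round(o["ft_force"],2))
E
```

```text
side 15.217 8 (np.float64(0.4), np.float64(0.0515))
side 15.267 9 (np.float64(0.3), np.float64(0.053))
side 15.317 9 (np.float64(0.3), np.float64(0.053))
side 15.367 9 (np.float64(0.3), np.float64(0.053))
side 15.417 9 (np.float64(0.3), np.float64(0.053))
15.4667 [ 0.5147 -0.1887  0.0541] [-0.34  2.47  8.81]
side 15.467 9 (np.float64(0.3), np.float64(0.053))
side 15.517 9 (np.float64(0.3), np.float64(0.053))
side 15.567 9 (np.float64(0.3), np.float64(0.053))
side 15.617 9 (np.float64(0.3), np.float64(0.053))
side 15.667 9 (np.float64(0.3), np.float64(0.053))
15.7167 [ 0.5147 -0.1888  0.0541] [-0.35  0.58  9.77]
side 15.717 9 (np.float64(0.3), np.float64(0.053))
side 15.767 9 (np.float64(0.3), np.float64(0.053))
side 15.817 9 (np.float64(0.3), np.float64(0.053))
side 15.867 9 (np.float64(0.3), np.float64(0.053))
side 15.917 9 (np.float64(0.3), np.float64(0.053))
15.9667 [ 0.5147 -0.1888  0.0541] [-0.82  1.1   8.55]
```

Steady, with the mark 0.3° from the middle of the green and about 9 N held on the rim. Handing in.

```bash
python3 -c "
from workcell import *
print(job_done())"
```

```text
the job is handed in; nothing more can be done
None
```

I flicked the fin once with closed fingertips, and the disc ran anticlockwise at about 6.6 rad/s. It coasted untouched while the red mark went past the green seven times, slowing to about 1.5 rad/s. On the next arrival, at about 15 s, I pressed a fingertip on the rubber rim on the far side from the side camera, and the disc stopped.

- **Mark position:** in the side camera the mark stood 0.3° from the middle of the green (the limit is 15°). It did not move over the last 0.7 s I watched. The top camera was blocked by the arm, so only the side camera shows this.
- **Hold:** the fingertip pressed with about 9 N, steady, and was still pressing when I handed in. As the fingertip came down it slid about 2 mm along the rim and turned the disc back roughly 2.5°, then stayed still.
- **Dish, beaker and jar:** the arm never went near them. The dish and beaker look unmoved in the last side picture. The jar was outside that cropped view, so I did not check it again at the end.

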